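Feel a hex key into a grinder's recessed clamp screw and snug it up

TASK

On the coffee counter, the clamp screw hidden at the bottom of the well in the top of the grinder's burr head is loose. Take the T-handled hex key from its wooden stand, feel it gently into the screw's socket by turning it until it drops fully home, then turn the screw clockwise until it is snug against its stop, without forcing it. Let go, leaving the key standing upright and fully home in the screw, and do not disturb the mug, the jar or the brush.

Things in the scene. Friction and masses are not known exactly. Their poses are not given: they have to be found in the camera images.
- key: T-handled hex key, 0.14 to 0.28 kg, 116 mm long. Origin at the centre of its lower end, z up the shaft. Bright hex shaft 14 mm across flats, z = 0 to 100 mm, its edges at 0, 60, 120.. degrees from the key's x. Steel handle bar on top: 90 mm long (x), 16 mm wide (y), 16 mm high, middle at z = 108 mm. Stands upright, loose, in the stand, lower end 5 mm above the counter.
- key_grip (a point): middle of the key's handle bar (108 mm above the lower end), axes as the key
- key_tip (a point): centre of the key's lower end, axes as the key
- seat (a point): Point on the well's axis 35 mm below the mouth, fixed to the head: where the key's lower end is when fully home in the 10 mm deep hex socket (resting on the screw's top it is 10 mm higher). The socket's angle differs each time and no pose or joint value tells it; the key drops in within about 6 degrees either side of each of six angles, 60 degrees apart.
- stand: fixed wooden stand, 80 x 80 x 50 mm high; origin under its centre. A round hole 20 mm wide and 45 mm deep in the middle of its top holds the key; it has no other way out than straight up.
- head: grinder burr head, fixed: a ribbed aluminium cylinder 95 mm wide on a 150 x 130 x 12 mm base plate with a bolt at each corner, 100 mm high in all, with a square chute on its -x side. Origin under its centre. The well is in the middle of its top.
- well (a point): Centre of the well's mouth, on the axis of head and screw, 100 mm above the counter. A 45 degree funnel narrows from 30 mm at the mouth to 17 mm wide 6 mm down; below it a straight round bore leads to the screw's flat top, 25 mm below the mouth. All rigid: pressing or wedging the key with over 40 N, or twisting against the stop with over 0.7 N m, does damage; 5 N is plenty to feel with.
- screw (a joint): Turning of the clamp screw, rad, growing clockwise seen from above. Starts loose, 0 to 0.2; hard stop at 0.6 (tight). Stays where left. It takes about 0.08 N m to turn: a lightly pressed key slides round on it, a hard pressed one may drag it along. Against the stop the torque climbs fast; 0.2 to 0.3 N m is snug.
- mug: white mug, 80 mm wide, 95 mm high, bystander; origin under its centre
- jar: amber glass jar with a steel cap, 72 mm wide, 110 mm high, bystander; origin under its centre
- brush: small cleaning brush lying on the counter, 160 mm long along its x, bystander
There are look-alikes about, which are no part of the job. What is shaped like the key but turquoise or yellow is not meant.

How it is judged:
By the outcome, as a careful person would: the job done as asked, in the order asked, and still so for the second after the job is handed in, with the robot touching nothing.
It also fails if it takes over 67 s, if anything falls off the work surface, if the arm or the gripper's body presses on something with over 40 N, if the wrist force passes 120 N, or if a joint passes its speed limit or range.

ROBOT

A 6-joint arm with a two-finger parallel gripper is mounted at the origin on the work surface. World frame = base frame: x ahead of the robot, y to its left, z up, the work surface at z = 0. Lengths are in m, angles in degrees, forces in N, time in s.
With the tool pointing down it reaches from about 0.375 to 0.9 m from the base axis. Payload 3.1 kg.
Tool frame: the origin (TCP) lies at the very end of the fingers, on their centre line; the grasp point (between the pads) lies behind it (bot.grip_depth is the z of the grasp point in the tool frame, in m); z points along the fingers, y is the direction in which the jaws open and shut (so a half turn about z gives the same grasp; the last joint's range is limited). The gripper opens to 87 mm and grips with 3 to 60 N. Pads are 19 mm wide; open, the fingers measure 117 mm over their backs; the gripper's body (75 mm by 190 mm) begins 51 mm behind the grasp point.
Start: joints at [57.84, 30.224, 82.088, -0, 67.689, -10.227], TCP at [0.233, 0.58, 0.195] pointing down, gripper open.
Joint ranges: [-176.69, 176.69], [-43.24, 126.21], [12.49, 139.97], [-82, 262], [0, 151.66], [-163.58, 163.58]. Speed limits (degrees/s): [159.86, 159.86, 180, 180, 180, 180].

INTERFACE

Orientations are given as a 3x3 rotation matrix whose columns are the frame's x, y, z axes.
In Python, from rig import bot, vision gives the robot as it stands. The module is installed in compiled form; this text tells all that it offers.
- The arm moves only by the shell command python3 -m jog 'ROWS'. ROWS is JSON, a list of rows, each a list of 3 entries, a list of its own where there are three numbers: the shift along the tool's x, y, z in mm, then the turn, a rotation vector about the tool's x, y, z in degrees, then the closure, from 0 (fully open) to 1 (shut). In form: [[[dx, dy, dz], [wx, wy, wz], fingers], ...]. A call has 1 to 12 rows; each row is the pose to reach, as a shift and turn from the pose commanded when the call began, along the tool's axes at that moment; what a row does not reach only later rows make up. A row lasts 1/12 s, in which the tool goes at most 41.7 mm and 7.16 degrees, less where a joint would pass 70% of its speed; a pose out of reach is approached as far as the arm can. A call with a gripper value outside its range is refused whole. The fingers move at their own pace and stop on an object; the grip force is fixed at half the most. Time passes only in rows, so rows that repeat a pose let the fingers close. It gives the time, the measured TCP pose, the force and the opening at its end, in the units of the state.
- bot.read_state(): the state, without advancing time (a new reading comes with each control period).
- vision.capture(name): name is "scene" or "top" or "wrist"; returns the picture (420x560x3 uint8, red, green, blue); there is no depth.
- vision.camera_info(name): a dict with "intrinsics" (3x3 intrinsics, pixels), "camera_from_world" (4x4, takes a point from world to camera coordinates); the wrist camera has in their place "mount" (4x4, takes a point from camera to tool coordinates, whose origin is the TCP and whose axes are the flange's). Camera axes: x right, y up, looking along -z (the intrinsics and any distortion apply to the point x, -y, -z); pixel columns grow to the right and rows downward; lengths in m; the calibration is good to about 2 mm. A picture is of the moment at which its call begins: read the wrist's pose just before it. camera_info takes no time and is no camera call.
- bot.hand_in(): hands the job in, once; it reports no verdict.
The state is a dict: "time_s": time; "joint_positions": joint angles; "qvel": joint speeds; "tau": joint torques, N m; "position": TCP position; "tcp_rot": TCP orientation; "force": force on the tool from outside, world axes, zero at the start; "moment": the same for the moment, N m; "opening": opening from 0.0 (shut) to 1.0 (fully open).
Only numpy, scipy, OpenCV 4.12 (cv2) and the standard library are available. Lean on these libraries where they do the work, as an engineer would, in place of code of your own. Each camera call takes 0.05 s, during which the arm holds its last target. There are 200 camera calls.

## Working session

There is one attempt and no reset: what is moved stays moved. The work goes in short steps, Python scripts to look and compute and a shell command to move; the robot and the scene stay as the last step left them, time stands still between calls to the robot, and variables do not carry over. Pictures are saved under pics/ and viewed, about 8 in all and at most 12, crops included, and the job is handed in when it is done.

```bash
mkdir -p pics
python3 - <<'E'
from rig import bot, vision
import cv2, numpy as np
s=bot.read_state(); print(s['time_s'],s['position'],np.round(s['tcp_rot'],3).tolist(),s['opening'],bot.grip_depth,s['force'])
for n in ('scene','top'):
    im=vision.capture(n); cv2.imwrite(f'pics/{n}.png',im[:,:,::-1])
    ci=vision.camera_info(n); print(n,{k:np.round(v,4).tolist() if not isinstance(v,(str,dict)) else v for k,v in ci.items()})
print(vision.camera_info('wrist'))
E
```

```text
0.0 [0.23298742 0.57909838 0.19367225] [[-0.928, 0.373, -0.001], [0.373, 0.928, -0.002], [0.0, -0.002, -1.0]] 0.9957287193911845 -0.0187 [ 0.91897895 -0.65311345  0.3572211 ]
scene {'intrinsics': [[491.2823, 0.0, 288.3253], [0.0, 491.2823, 210.7166], [0.0, 0.0, 1.0]], 'camera_from_world': [[-0.7536, 0.6571, 0.0166, 0.3736], [-0.3817, -0.4581, 0.8028, 0.1768], [0.5351, 0.5987, 0.5961, -1.508], [0.0, 0.0, 0.0, 1.0]]}
top {'intrinsics': [[398.6909, 0.0, 278.0455], [0.0, 398.6909, 208.5474], [0.0, 0.0, 1.0]], 'camera_from_world': [[0.0067, -1.0, 0.0053, 0.0816], [0.9803, 0.0076, 0.1972, -0.5725], [-0.1972, 0.0038, 0.9804, -0.6969], [0.0, 0.0, 0.0, 1.0]]}
{'intrinsics': array([[325.85351713,   0.        , 278.83025896],
       [  0.        , 325.85351713, 208.3003012 ],
       [  0.        ,   0.        ,   1.        ]]), 'mount': array([[ 4.81577442e-04,  9.55396325e-01,  2.95326312e-01,
         8.16845383e-02],
       [ 9.99998694e-01, -9.15619294e-04,  1.33141708e-03,
        -5.07684503e-04],
       [ 1.54243745e-03,  2.95325285e-01, -9.55395518e-01,
        -1.90626515e-01],
       [ 0.00000000e+00,  0.00000000e+00,  0.00000000e+00,
         1.00000000e+00]])}
```

View pics/top.png

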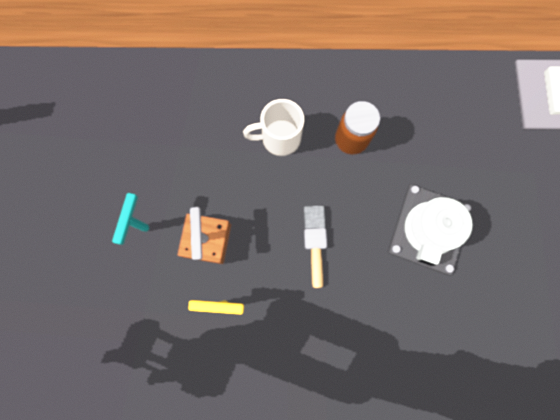

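View pics/scene.png

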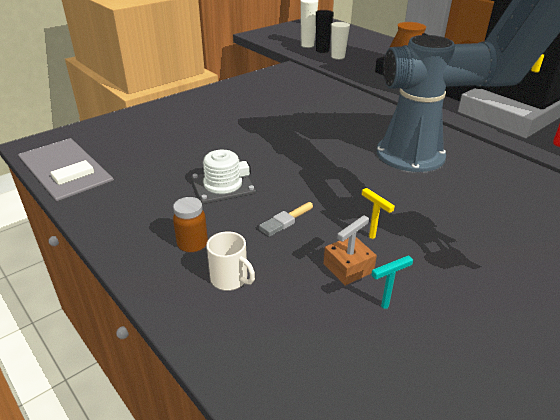

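```bash
cat > h.py <<'E'
from rig import bot, vision
import cv2, numpy as np
def cam(n):
    ci=vision.camera_info(n); K=np.array(ci['intrinsics'])
    if n=='wrist':
        s=bot.read_state(); T=np.eye(4); T[:3,:3]=s['tcp_rot']; T[:3,3]=s['position']
        W=T@np.array(ci['mount'])
    else: W=np.linalg.inv(np.array(ci['camera_from_world']))
    return K,W
def ray(c,uv,z):
    K,W=c; p=np.linalg.solve(K,[uv[0],uv[1],1]); d=W[:3,:3]@[p[0],-p[1],-1]; o=W[:3,3]
    return o+d*(z-o[2])/d[2]
def proj(c,P):
    K,W=c; q=np.linalg.inv(W)@np.append(P,1); v=K@[q[0],-q[1],-q[2]]; return v[:2]/v[2]
E
python3 - <<'E'
from h import *
c=cam('top'); im=cv2.imread('pics/top.png'); hsv=cv2.cvtColor(im,cv2.COLOR_BGR2HSV)
m=((hsv[...,1]<60)&(hsv[...,2]>110)).astype(np.uint8)
m2=np.zeros_like(m); m2[195:265,180:215]=m[195:265,180:215]
cs,_=cv2.findContours(m2,0,2); k=max(cs,key=cv2.contourArea); r=cv2.minAreaRect(k); b=cv2.boxPoints(r)
print(r); P=np.array([ray(c,q,.121) for q in b]); print(P.round(4).tolist(),P.mean(0), [np.linalg.norm(P[i]-P[i-1]) for i in range(2)])
for n,uv,z in [('well',(447,222),.1),('turq',(124,218),.116),('yel',(216,307),.116),('stand',(204,240),.05),('jar',(361,118),.11),('mug',(283,117),.095),('headbase',(433,229),.012)]: print(n,ray(c,uv,z).round(3))
a=cv2.resize(im[180:330,90:250],None,fx=3.5,fy=3.5,interpolation=2); d=cv2.resize(im[175:280,385:480],None,fx=2.4,fy=2.4,interpolation=2)
o=np.zeros((a.shape[0],800,3),np.uint8); o[:,:a.shape[1]]=a; o[:d.shape[0],a.shape[1]+5:a.shape[1]+5+d.shape[1]]=d[:,:800-a.shape[1]-5]
cv2.imwrite('pics/crop1.png',o)
E
```

```text
((198.1835174560547, 232.94168090820312), (54.1828498840332, 17.495866775512695), 88.75463104248047)
[[0.5622, 0.2399, 0.121], [0.5631, 0.2098, 0.121], [0.4701, 0.2039, 0.121], [0.4692, 0.2333, 0.121]] [0.51613295 0.22173256 0.121     ] [np.float64(0.0931557082070803), np.float64(0.03015049498846823)]
well [ 0.541 -0.214  0.1  ]
turq [0.541 0.352 0.116]
yel [0.393 0.188 0.116]
stand [0.512 0.224 0.05 ]
jar [ 0.732 -0.066  0.11 ]
mug [0.74  0.078 0.095]
headbase [ 0.542 -0.223  0.012]
```

View pics/crop1.png

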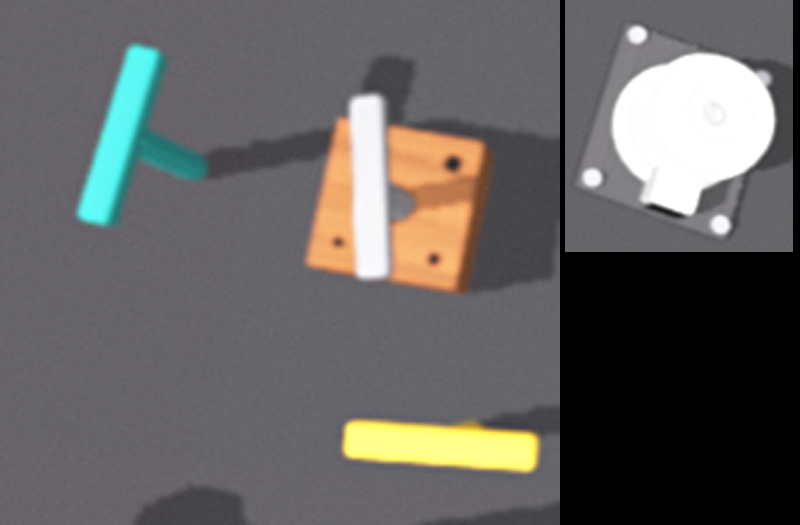

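The three key-shaped things are turquoise at (124,218), yellow at (216,307) and steel grey at (196,233). The grey one is meant: it is steel, and it stands in the wooden stand. The crop confirms this. The well is at about (447,222).

```bash
cat >> h.py <<'E'
def go(P,yaw):
    "print shift (mm) in tool axes, and turn about tool z (deg) so that tool x has world angle yaw, tool down"
    s=bot.read_state(); R=np.array(s['tcp_rot']); a=np.radians(yaw)
    Rt=np.array([[np.cos(a),np.sin(a),0],[np.sin(a),-np.cos(a),0],[0,0,-1]])
    w=cv2.Rodrigues(R.T@Rt)[0].ravel()
    print('shift',(R.T@(np.array(P)-s['position'])*1000).round(1),'turn',np.degrees(w).round(2),'t',s['time_s'],'J6',s['joint_positions'][5],'F',np.round(s['force'],1),'M',np.round(s['moment'],2))
E
python3 - <<'E'
from h import *
c=cam('top'); e=[ray(c,q,.121) for q in [(195.1,207.7),(196.3,259.1)]]; print(np.round(e,4))
d=e[1]-e[0]; print('yaw',np.degrees(np.arctan2(d[1],d[0])))
m=(e[0]+e[1])/2; go([m[0],m[1],.2],180)
E
```

```text
[[0.5593 0.229  0.121 ]
 [0.4712 0.2228 0.121 ]]
yaw -175.96367450714283
shift [-393.7 -222.3   -5.9] turn [ -0.11  -0.04 -21.93] t 0.1 J6 -10.225121652786708 F [ 0.2 -0.3  0.2] M [ 0.03 -0.01  0.  ]
```

```bash
python3 -m jog '[[[-33,-18,-5],[0,0,-3],0],[[-66,-37,-6],[0,0,-5],0],[[-98,-56,-6],[0,0,-8],0],[[-131,-74,-6],[0,0,-10],0],[[-164,-93,-6],[0,0,-12],0],[[-197,-111,-6],[0,0,-14],0],[[-230,-130,-6],[0,0,-16],0],[[-262,-148,-6],[0,0,-18],0],[[-295,-167,-6],[0,0,-20],0],[[-328,-185,-6],[0,0,-22],0],[[-361,-204,-6],[0,0,-24],0],[[-394,-222,-6],[0,0,-26],0]]'
python3 -m jog '[[[0,0,0],[0,0,0],0],[[0,0,0],[0,0,0],0],[[0,0,0],[0,0,0],0],[[0,0,0],[0,0,0],0]]'
python3 - <<'E'
from h import *
c=cam('wrist'); im=vision.capture('wrist'); cv2.imwrite('pics/w1.png',im[:,:,::-1])
print(proj(c,[.5153,.2259,.121])); go([.5153,.2259,.2],184)
E
```

```text
time_s: 1.1
position: [0.5164, 0.2249, 0.2003]
tcp_rot: [[-0.997, -0.073, -0.001], [-0.073, 0.997, -0.0], [0.001, -0.0, -1.0]]
force: [0.0, 0.9, -0.6]
opening: 1.001
time_s: 1.43
position: [0.5147, 0.2275, 0.2003]
tcp_rot: [[-0.997, -0.072, -0.002], [-0.072, 0.997, 0.0], [0.002, 0.0, -1.0]]
force: [-0.9, -0.4, -0.3]
opening: 0.994
[277.73107109 207.48762359]
shift [-0.5 -1.9  0.4] turn [ 0.01 -0.07  0.16] t 1.4833 J6 -81.68891126686567 F [ 0.  -0.5 -0. ] M [ 0.04  0.02 -0.02]
```

View pics/w1.png

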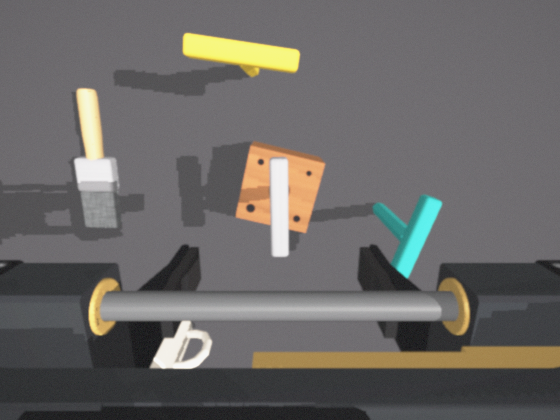

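Bar at (278,160)–(281,256), centred between the fingers. The turquoise one at (415,240) is clear of the right finger.

Run:
```python
from h import *
c=cam('wrist'); im=cv2.imread('pics/w1.png'); hsv=cv2.cvtColor(im,cv2.COLOR_BGR2HSV)
m=((hsv[...,1]<40)&(hsv[...,2]>140)).astype(np.uint8); m[:140]=0; m[262:]=0; m[:,:255]=0; m[:,305:]=0
cs,_=cv2.findContours(m,0,2); k=max(cs,key=cv2.contourArea); r=cv2.minAreaRect(k); b=cv2.boxPoints(r); print(r)
P=np.array([ray(c,q,.121) for q in b]); print(P.round(4).tolist()); m=P.mean(0)
E_=sorted(P.tolist()); e0=np.mean(E_[:2],0); e1=np.mean(E_[2:],0); d=e0-e1; print(np.linalg.norm(d)); y=np.degrees(np.arctan2(d[1],d[0]))%360
print(m,y); go([m[0],m[1],.094],y)
```

```text
((279.0, 207.0), (100.0, 18.0), 90.0)
[[0.4723, 0.2167, 0.121], [0.4712, 0.2315, 0.121], [0.5616, 0.2389, 0.121], [0.5628, 0.2226, 0.121]]
0.0907020895372682
[0.51695414 0.22739852 0.121     ] 184.20037082820613
shift [ -2.4  -0.5 106.4] turn [ 0.01 -0.07 -0.04] t 1.4833 J6 -81.68891126686567 F [ 0.  -0.5 -0. ] M [ 0.04  0.02 -0.02]
```

```bash
python3 -m jog '[[[-1,0,25],[0,0,0],0],[[-2,0,50],[0,0,0],0],[[-2,0,75],[0,0,0],0],[[-2,0,95],[0,0,0],0],[[-2,0,106],[0,0,0],0],[[-2,0,106],[0,0,0],0],[[-2,0,106],[0,0,0],0]]'
python3 -m jog '[[[0,0,0],[0,0,0],1],[[0,0,0],[0,0,0],1],[[0,0,0],[0,0,0],1],[[0,0,0],[0,0,0],1],[[0,0,0],[0,0,0],1],[[0,0,0],[0,0,0],1],[[0,0,0],[0,0,0],1],[[0,0,0],[0,0,0],1],[[0,0,0],[0,0,0],1]]'
```

```text
time_s: 2.07
position: [0.5175, 0.2276, 0.0947]
tcp_rot: [[-0.997, -0.072, -0.001], [-0.072, 0.997, -0.0], [0.001, -0.0, -1.0]]
force: [0.9, -0.4, -0.7]
opening: 1.003
time_s: 2.82
position: [0.518, 0.2267, 0.0946]
tcp_rot: [[-0.997, -0.071, -0.0], [-0.071, 0.997, -0.0], [0.0, -0.0, -1.0]]
force: [0.7, -1.0, 0.3]
opening: 0.404
```

```bash
python3 -m jog '[[[0,0,0],[0,0,0],1],[[0,0,0],[0,0,0],1],[[0,0,0],[0,0,0],1],[[0,0,0],[0,0,0],1],[[0,0,0],[0,0,0],1],[[0,0,0],[0,0,0],1],[[0,0,0],[0,0,0],1],[[0,0,0],[0,0,0],1]]'
python3 -m jog '[[[0,0,-15],[0,0,0],1],[[0,0,-30],[0,0,0],1],[[0,0,-55],[0,0,0],1],[[0,0,-80],[0,0,0],1],[[0,0,-105],[0,0,0],1],[[0,0,-105],[0,0,0],1],[[0,0,-105],[0,0,0],1],[[0,0,-105],[0,0,0],1]]'
python3 - <<'E'
from h import *
c=cam('wrist'); im=vision.capture('wrist'); im2=vision.capture('scene'); cv2.imwrite('pics/w2.png',np.vstack([im[100:420],im2[130:400]])[:,:,::-1])
go([.541,-.214,.24],184)
E
```

```text
time_s: 3.48
position: [0.518, 0.2268, 0.0946]
tcp_rot: [[-0.997, -0.071, -0.0], [-0.071, 0.997, -0.0], [0.0, -0.0, -1.0]]
force: [-0.1, 0.3, -0.4]
opening: 0.002
time_s: 4.15
position: [0.5172, 0.2266, 0.1991]
tcp_rot: [[-0.997, -0.071, -0.001], [-0.071, 0.997, -0.0], [0.001, -0.0, -1.0]]
force: [0.1, -0.5, -0.3]
opening: 0.004
shift [   7.2 -441.1  -41.6] turn [-0.03 -0.18  0.06] t 4.25 J6 -81.73970933869332 F [ 0.1 -0.4 -1. ] M [ 0.04 -0.04 -0.01]
```

View pics/w2.png

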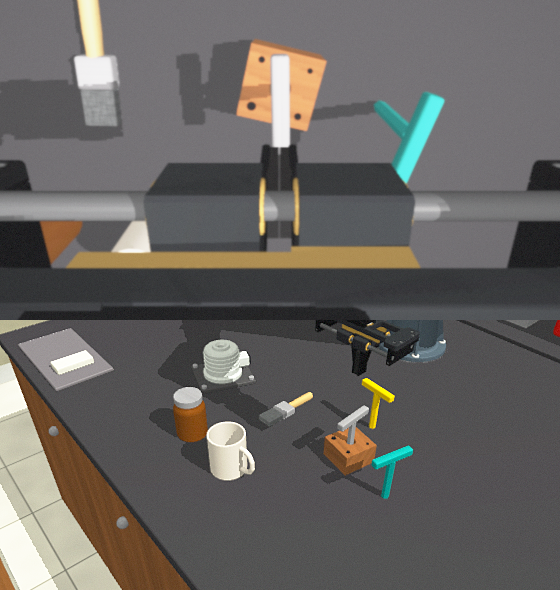

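The fingers closed on nothing (opening 0) and the key is still in the stand. I'm checking where the gripper really is against the reported TCP before moving again.

Run:
```python
from h import *
s=bot.read_state();p=np.array(s['position']);R=np.array(s['tcp_rot']);print(p)
for n in('scene','wrist','top'):
    c=cam(n); print(n,'TCP',proj(c,p).round(1),'grasp',proj(c,p+R@[0,0,-.0187]).round(1),'key bar mid',proj(c,[.517,.2274,.113]).round(1),'below tcp z.05',proj(c,[p[0],p[1],.05]).round(1))
im=vision.capture('top'); cv2.imwrite('pics/t2.png',im[:,:,::-1])
```

```text
[0.51681545 0.22650318 0.19821878]
scene TCP [356.8 193.2] grasp [357.7 185.3] key bar mid [353. 227.] below tcp z.05 [350.  249.5]
wrist TCP [279.7 243.2] grasp [279.8 256. ] key bar mid [280.7 205.4] below tcp z.05 [279.6 188.5]
top TCP [185.3 225.1] grasp [182.5 223. ] key bar mid [195.8 232.7] below tcp z.05 [202.9 237.4]
```

View pics/t2.png

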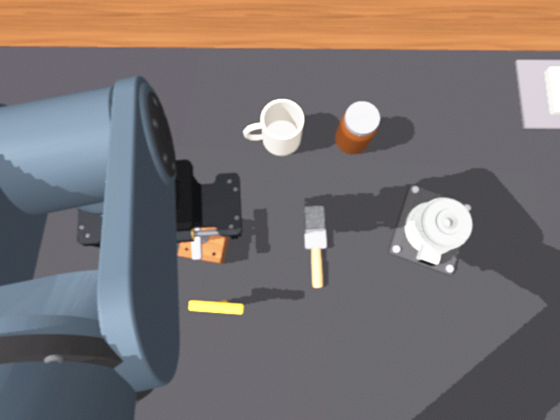

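Run:
```python
from h import *
s=bot.read_state();p=np.array(s['position']);R=np.array(s['tcp_rot'])
o=[]
for n,(x,y) in (('scene',(300,110)),('wrist',(215,160))):
    c=cam(n); im=vision.capture(n)[:,:,::-1]; z=4
    a=cv2.resize(im[y:y+140,x:x+100],None,fx=z,fy=z,interpolation=2)
    for q,col in ((p,(0,0,255)),(p+R@[0,0,-.0187],(0,255,0)),(np.array([.517,.2274,.121]),(255,0,255))):
        u=(proj(c,q)-[x,y])*z; cv2.drawMarker(a,tuple(int(v) for v in u),col,0,14,1)
    o.append(a)
cv2.imwrite('pics/c3.png',np.hstack(o)); print(s['opening'],s['time_s'])
```

```text
0.004241453865593911 4.3
```

View pics/c3.png

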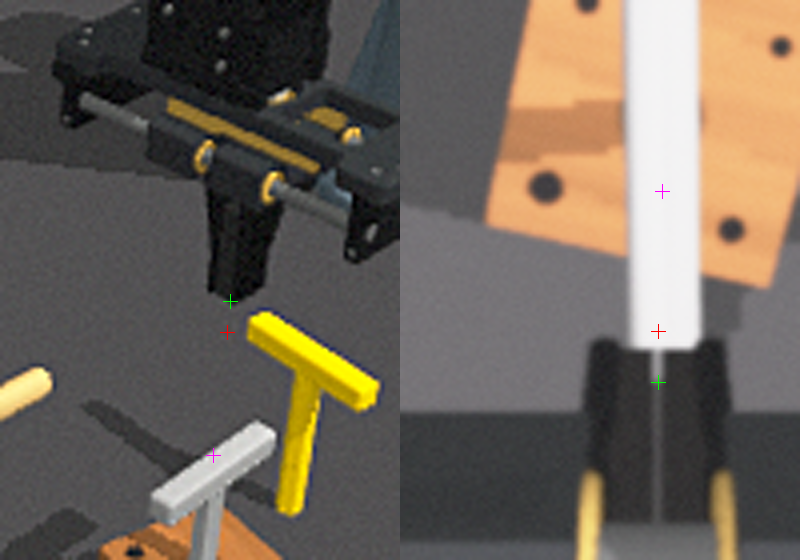

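The fingertips really end about 20–25 mm above the reported TCP: in both views the finger ends sit level with or behind the "grasp" marker. That explains the empty close just above the bar, and the key is unmoved. I'll go about 24 mm lower this time, which still clears the stand.

```bash
python3 -m jog '[[[0,0,0],[0,0,0],0.4],[[0,0,0],[0,0,0],0.4],[[0,0,0],[0,0,0],0.4],[[0,0,0],[0,0,0],0.4],[[0,0,0],[0,0,0],0.4],[[0,0,0],[0,0,0],0.4],[[0,0,0],[0,0,0],0.4],[[0,0,0],[0,0,0],0.4],[[0,0,0],[0,0,0],0.4],[[0,0,0],[0,0,0],0.4]]'
python3 -m jog '[[[0,1,30],[0,0,0],0.4],[[0,1,60],[0,0,0],0.4],[[0,1,85],[0,0,0],0.4],[[0,1,100],[0,0,0],0.4],[[0,1,110],[0,0,0],0.4],[[0,1,118],[0,0,0],0.4],[[0,1,127],[0,0,0],0.4],[[0,1,127],[0,0,0],0.4]]'
python3 -m jog '[[[0,0,0],[0,0,0],1],[[0,0,0],[0,0,0],1],[[0,0,0],[0,0,0],1],[[0,0,0],[0,0,0],1],[[0,0,0],[0,0,0],1],[[0,0,0],[0,0,0],1],[[0,0,0],[0,0,0],1],[[0,0,0],[0,0,0],1],[[0,0,0],[0,0,0],1],[[0,0,0],[0,0,0],1]]'
```

```text
time_s: 5.23
position: [0.518, 0.2268, 0.1997]
tcp_rot: [[-0.997, -0.071, 0.0], [-0.071, 0.997, 0.0], [-0.0, -0.0, -1.0]]
force: [-0.2, 0.1, -0.1]
opening: 0.583
time_s: 5.9
position: [0.5174, 0.2277, 0.0716]
tcp_rot: [[-0.997, -0.071, -0.002], [-0.071, 0.997, -0.0], [0.002, -0.0, -1.0]]
force: [-0.8, -1.0, -0.7]
opening: 0.596
time_s: 6.73
position: [0.5181, 0.2278, 0.0729]
tcp_rot: [[-0.997, -0.071, 0.001], [-0.071, 0.997, 0.0], [-0.001, 0.0, -1.0]]
force: [-1.1, -1.7, 3.2]
opening: 0.181
```

```bash
python3 -m jog '[[[0,0,-20],[0,0,0],1],[[0,0,-45],[0,0,0],1],[[0,0,-75],[0,0,0],1],[[0,0,-105],[0,0,0],1],[[0,0,-130],[0,0,0],1],[[0,0,-130],[0,0,0],1],[[0,0,-130],[0,0,0],1]]'
python3 -m jog '[[[0,-20,0],[0,0,0],1],[[1,-52,0],[0,0,0],1],[[1,-88,0],[0,0,0],1],[[2,-124,0],[0,0,0],1],[[2,-160,0],[0,0,0],1],[[3,-196,0],[0,0,0],1],[[3,-232,0],[0,0,0],1],[[4,-268,0],[0,0,0],1],[[4,-304,0],[0,0,0],1],[[4,-340,0],[0,0,0],1],[[5,-370,0],[0,0,0],1],[[5,-385,0],[0,0,0],1]]'
python3 -m jog '[[[0,0,0],[0,0,0],1],[[0,0,0],[0,0,0],1],[[0,0,0],[0,0,0],1],[[0,0,0],[0,0,0],1]]'
python3 - <<'E'
from h import *
c=cam('wrist'); im=vision.capture('wrist')[:,:,::-1]; cv2.imwrite('pics/w3.png',im)
print('well',proj(c,[.541,-.214,.1])); go([.541,-.214,.2],184)
t=vision.capture('top')[:,:,::-1]; cv2.imwrite('pics/t3.png',t)
x,y=proj(c,[.541,-.214,.1]).astype(int); y0=max(0,y-70); x0=max(0,x-60)
a=cv2.resize(im[y0:y0+140,x0:x0+140],(560,560),interpolation=2); print(x0,y0)
cv2.imwrite('pics/w3c.png',a)
E
```

```text
time_s: 7.32
position: [0.5184, 0.2279, 0.2034]
tcp_rot: [[-0.997, -0.071, 0.002], [-0.071, 0.997, 0.001], [-0.002, 0.0, -1.0]]
force: [-0.0, 0.2, -2.7]
opening: 0.18
time_s: 8.32
position: [0.539, -0.16, 0.2]
tcp_rot: [[-0.998, -0.068, -0.004], [-0.068, 0.998, 0.0], [0.004, 0.001, -1.0]]
force: [-0.3, 0.0, -1.7]
opening: 0.182
time_s: 8.65
position: [0.5395, -0.1546, 0.2018]
tcp_rot: [[-0.997, -0.073, -0.002], [-0.073, 0.997, 0.002], [0.002, 0.002, -1.0]]
force: [-0.5, -0.9, -2.2]
opening: 0.184
well [215.55293764 197.08894951]
shift [  3.  -59.2   2.1] turn [ 0.07 -0.07  0.18] t 8.7 J6 -121.59899897683218 F [-0.5  0.5 -1.9] M [ 0.09  0.05 -0.01]
155 127
```

View pics/w3c.png

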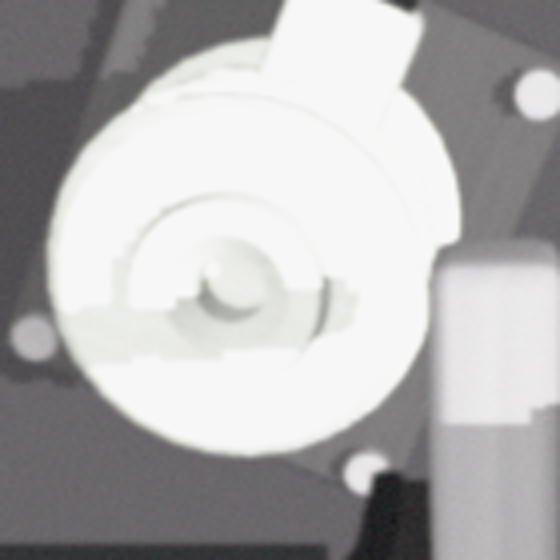

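The crop shows the head's top disc, with the collar and well centred near full-image (213,198). It is washed out, so I'll enhance contrast in both views and fit it.

Run:
```python
from h import *
o=[]
for f,x,y,w in (('w3',175,160,80),('t3',410,190,80)):
    g=cv2.imread(f'pics/{f}.png',0)[y:y+w,x:x+w]
    a=cv2.resize(g,(400,400),interpolation=cv2.INTER_CUBIC).astype(float)
    a=np.clip((a-190)/65,0,1)**2*255; o.append(a)
cv2.imwrite('pics/e.png',np.hstack(o).astype(np.uint8))
```

```text
(no output)
```

View pics/e.png

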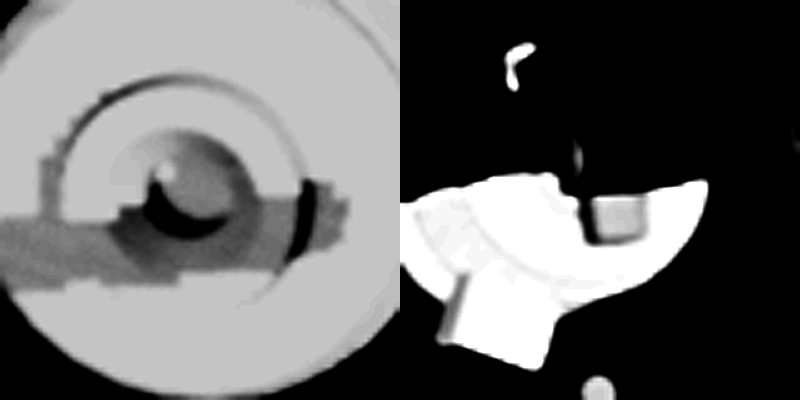

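Enhanced wrist view: the funnel mouth spans x 108–262, y 127–275 in the crop, so its centre is at about (212.0,200.2) in the full image, about 31 px wide.

Run:
```python
from h import *
c=cam('wrist'); P=ray(c,(212,200.2),.1); print(P, 'dia',np.linalg.norm(ray(c,(196.6,200.2),.1)-ray(c,(227.4,200.2),.1)))
# crosscheck with first top picture: well at ~(447.4,222.5)
print(ray(cam('top'),(447.4,222.5),.1))
# key in hand: bar centre relative to tool at grasp
R=np.array([[-0.997,-0.071,0],[-0.071,0.997,0],[0,0,-1]])
print('key off tool mm',R.T@(np.array([.5170,.2274,.121])-[.5181,.2278,.0729])*1000)
# bar ends in current wrist image
go([P[0],P[1],.2],184)
```

```text
[ 0.54506859 -0.21778119  0.1       ] dia 0.028771809651491422
[ 0.54028617 -0.21429974  0.1       ]
key off tool mm [  1.1251  -0.3207 -48.1   ]
shift [ -0.5 -63.1   2.4] turn [ 0.04 -0.04  0.18] t 8.75 J6 -121.60371060471296 F [ 0.6  0.  -2.8] M [0.02 0.07 0.02]
```

Run:
```python
from h import *
M=np.array(vision.camera_info('wrist')['mount']);K=np.array(vision.camera_info('wrist')['intrinsics'])
def rt(uv,z):
    p=np.linalg.solve(K,[*uv,1]); d=M[:3,:3]@[p[0],-p[1],-1]; o=M[:3,3]; return (o+d*(z-o[2])/d[2])*1000
g=cv2.imread('pics/w3.png',0); print(g[180:205,280].tolist()); print(g[215,255:305].tolist())
for v in (187,192.5): print(v,rt((280,v),-.0481),rt((280,v),-.0321))
# old pre-grasp images: bar centre from wrist picture in world, plus what well is in tool coords now
print('well tool',rt((212,200.2),.2018-.1-.0))
```

```text
[128, 129, 128, 126, 127, 128, 131, 138, 141, 145, 148, 159, 172, 196, 215, 224, 225, 228, 230, 230, 232, 233, 232, 233, 232]
[246, 247, 246, 230, 168, 130, 127, 146, 164, 184, 200, 216, 225, 229, 230, 231, 231, 229, 232, 232, 233, 233, 234, 234, 233, 231, 230, 231, 231, 233, 233, 233, 234, 234, 233, 233, 231, 231, 228, 217, 182, 137, 111, 107, 104, 104, 105, 105, 104, 104]
187 [ 4.79329679e+01 -2.35606981e-03 -4.81000000e+01] [ 4.41218315e+01  3.61743268e-02 -3.21000000e+01]
192.5 [ 4.53886352e+01  1.55955031e-03 -4.81000000e+01] [ 4.12918744e+01  4.05295106e-02 -3.21000000e+01]
well tool [ -0.44714828 -63.01479536 101.8       ]
```

```bash
python3 -m jog '[[[0,-20,0],[0,0,0],1],[[0,-45,0],[0,0,0],1],[[-1,-63,0],[0,0,0],1],[[-1,-63,0],[0,0,0],1],[[-1,-63,0],[0,0,0],1],[[-1,-63,10],[0,0,0],1],[[-1,-63,20],[0,0,0],1],[[-1,-63,27],[0,0,0],1],[[-1,-63,27],[0,0,0],1],[[-1,-63,27],[0,0,0],1],[[-1,-63,27],[0,0,0],1]]'
python3 - <<'E'
from h import *
go([.5451,-.2178,.17],184)
o=[]
for n in('wrist','scene'):
    c=cam(n); x,y=proj(c,[.545,-.2175,.1]).astype(int); im=vision.capture(n)[:,:,::-1]; a=cv2.resize(im[y-50:y+50,x-50:x+50],(400,400),interpolation=cv2.INTER_CUBIC).astype(float)
    print(n,x,y); o.append(np.clip((a-60)/195,0,1)**1.5*255)
cv2.imwrite('pics/f.png',np.hstack(o).astype(np.uint8))
E
```

```text
time_s: 9.67
position: [0.5458, -0.2191, 0.1755]
tcp_rot: [[-0.997, -0.071, -0.0], [-0.071, 0.997, 0.0], [0.0, 0.0, -1.0]]
force: [0.1, -0.2, -1.1]
opening: 0.183
shift [0.6 1.3 5.5] turn [ 0.01 -0.01  0.1 ] t 9.6667 J6 -126.84549003820995 F [ 0.1 -0.2 -1.1] M [ 0.   -0.01  0.01]
wrist 281 207
scene 220 153
```

View pics/f.png

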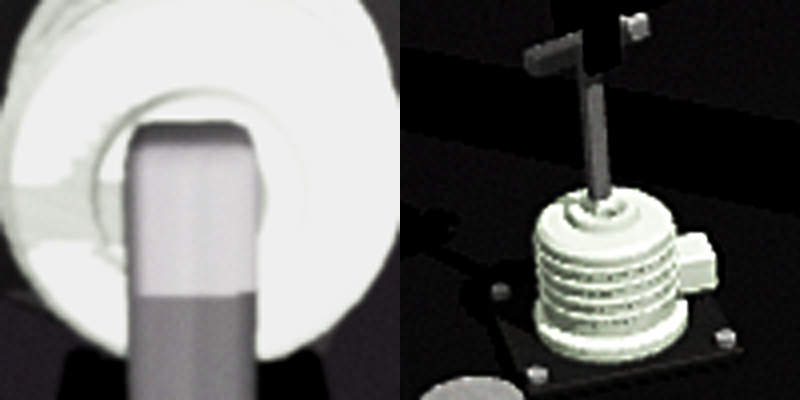

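Key tip is over the mouth, about 1 mm off towards −y/+x. I'll correct that and lower it in force-checked steps.

```bash
python3 -m jog '[[[1,1.3,3],[0,0,0],1],[[1,1.3,6],[0,0,0],1],[[1,1.3,9],[0,0,0],1],[[1,1.3,11],[0,0,0],1],[[1,1.3,11],[0,0,0],1],[[1,1.3,11],[0,0,0],1]]'
python3 -m jog '[[[0,0,2],[0,0,0],1],[[0,0,4],[0,0,0],1],[[0,0,4],[0,0,0],1],[[0,0,4],[0,0,0],1]]'; python3 -c "
from h import *
go([.5451,-.2178,.17],184)"
```

```text
time_s: 10.27
position: [0.5445, -0.2181, 0.1644]
tcp_rot: [[-0.997, -0.071, -0.0], [-0.071, 0.997, 0.0], [0.0, 0.0, -1.0]]
force: [-0.6, -0.2, -2.0]
opening: 0.18
time_s: 10.6
position: [0.5445, -0.2181, 0.1605]
tcp_rot: [[-0.997, -0.071, -0.0], [-0.071, 0.997, 0.0], [0.0, 0.0, -1.0]]
force: [0.5, -0.2, -2.5]
opening: 0.176
shift [-0.6  0.2 -9.5] turn [ 0.01 -0.02  0.07] t 10.6 J6 -126.80333855614847 F [ 0.5 -0.2 -2.5] M [ 0.04  0.   -0.01]
```

```bash
python3 -m jog '[[[0,0,1],[0,0,0],1],[[0,0,2],[0,0,0],1],[[0,0,3],[0,0,0],1],[[0,0,3],[0,0,0],1],[[0,0,3],[0,0,0],1]]'; python3 -m jog '[[[0,0,1],[0,0,0],1],[[0,0,2],[0,0,0],1],[[0,0,3],[0,0,0],1],[[0,0,3],[0,0,0],1]]'; python3 -c "
from h import *
go([.5451,-.2178,.17],184)"
```

```text
time_s: 11.02
position: [0.5445, -0.2181, 0.1576]
tcp_rot: [[-0.997, -0.071, -0.0], [-0.071, 0.997, 0.0], [0.0, 0.0, -1.0]]
force: [-0.5, 0.5, -0.9]
opening: 0.181
time_s: 11.35
position: [0.5444, -0.218, 0.1544]
tcp_rot: [[-0.997, -0.071, -0.0], [-0.071, 0.997, 0.0], [0.0, 0.0, -1.0]]
force: [-0.1, 0.8, -2.0]
opening: 0.178
shift [ -0.7   0.2 -15.6] turn [ 0.02 -0.02  0.06] t 11.35 J6 -126.80006945366321 F [-0.1  0.8 -2. ] M [ 0.08 -0.02  0.03]
```

```bash
python3 -m jog '[[[0,0,1.5],[0,0,0],1],[[0,0,3],[0,0,0],1],[[0,0,4],[0,0,0],1],[[0,0,4],[0,0,0],1]]'; python3 -m jog '[[[0,0,1.5],[0,0,0],1],[[0,0,3],[0,0,0],1],[[0,0,4],[0,0,0],1],[[0,0,4],[0,0,0],1]]';python3 -m jog '[[[0,0,1],[0,0,0],1],[[0,0,2],[0,0,0],1],[[0,0,2],[0,0,0],1]]';python3 -m jog '[[[0,0,1],[0,0,0],1],[[0,0,1],[0,0,0],1],[[0,0,1],[0,0,0],1]]'
```

```text
time_s: 11.68
position: [0.5444, -0.218, 0.1503]
tcp_rot: [[-0.997, -0.071, -0.0], [-0.071, 0.997, 0.0], [0.0, 0.0, -1.0]]
force: [0.0, -0.6, -1.7]
opening: 0.18
time_s: 12.02
position: [0.5445, -0.218, 0.1464]
tcp_rot: [[-0.997, -0.071, -0.0], [-0.071, 0.997, 0.0], [0.0, 0.0, -1.0]]
force: [-0.1, 0.3, -2.7]
opening: 0.182
time_s: 12.27
position: [0.5446, -0.2181, 0.1445]
tcp_rot: [[-0.997, -0.071, -0.0], [-0.071, 0.997, 0.0], [0.0, 0.0, -1.0]]
force: [-0.1, 0.3, -3.5]
opening: 0.185
time_s: 12.52
position: [0.5446, -0.2181, 0.1436]
tcp_rot: [[-0.997, -0.071, -0.0], [-0.071, 0.997, 0.0], [0.0, 0.0, -1.0]]
force: [0.4, 0.9, -2.6]
opening: 0.179
```

```bash
python3 -m jog '[[[0,0,1],[0,0,0],1],[[0,0,1],[0,0,0],1],[[0,0,1],[0,0,0],1]]';python3 -m jog '[[[0,0,0.7],[0,0,0],1],[[0,0,0.7],[0,0,0],1],[[0,0,0.7],[0,0,0],1]]'; python3 -m jog '[[[0,0,0.7],[0,0,0],1],[[0,0,0.7],[0,0,0],1],[[0,0,0.7],[0,0,0],1]]'
```

```text
time_s: 12.77
position: [0.5447, -0.2182, 0.1429]
tcp_rot: [[-0.997, -0.071, 0.0], [-0.071, 0.997, -0.0], [-0.0, -0.0, -1.0]]
force: [-0.4, 0.6, 0.2]
opening: 0.182
time_s: 13.02
position: [0.5449, -0.2182, 0.1426]
tcp_rot: [[-0.997, -0.071, 0.001], [-0.071, 0.997, -0.0], [-0.001, -0.0, -1.0]]
force: [0.3, 0.5, 5.3]
opening: 0.182
time_s: 13.27
position: [0.5451, -0.2183, 0.1424]
tcp_rot: [[-0.997, -0.071, 0.001], [-0.071, 0.997, -0.001], [-0.001, -0.001, -1.0]]
force: [-1.2, 1.6, 7.1]
opening: 0.179
```

```bash
for i in 1; do python3 -m jog '[[[0,0,-0.5],[0,0,1.5],1],[[0,0,-0.5],[0,0,3],1],[[0,0,-0.5],[0,0,4],1],[[0,0,-0.5],[0,0,4],1]]'; python3 -m jog '[[[0,0,0],[0,0,1.5],1],[[0,0,0],[0,0,3],1],[[0,0,0],[0,0,4],1],[[0,0,0],[0,0,4],1]]';python3 -m jog '[[[0,0,0],[0,0,1.5],1],[[0,0,0],[0,0,3],1],[[0,0,0],[0,0,4],1],[[0,0,0],[0,0,4],1]]'; done | grep -v rot
python3 -c "
from h import *
go([.5451,-.2178,.17],184)"
```

```text
time_s: 13.6
position: [0.5451, -0.2183, 0.1426]
force: [-1.7, 1.1, 6.1]
opening: 0.182
time_s: 13.93
position: [0.5451, -0.2182, 0.1426]
force: [-0.3, 2.1, 5.1]
opening: 0.18
time_s: 14.27
position: [0.5452, -0.2181, 0.1425]
force: [1.2, 1.3, 5.0]
opening: 0.181
shift [  0.1   0.3 -27.5] turn [ -0.02   0.09 -11.97] t 14.2667 J6 -114.77074333591436 F [1.2 1.3 5. ] M [0.41 0.07 0.07]
```

```bash
(python3 -m jog '[[[0,0,0],[0,0,1.5],1],[[0,0,0],[0,0,3],1],[[0,0,0],[0,0,4],1],[[0,0,0],[0,0,4],1]]'; python3 -m jog '[[[0,0,0],[0,0,1.5],1],[[0,0,0],[0,0,3],1],[[0,0,0],[0,0,4],1],[[0,0,0],[0,0,4],1]]';python3 -m jog '[[[0,0,0],[0,0,1.5],1],[[0,0,0],[0,0,3],1],[[0,0,0],[0,0,4],1],[[0,0,0],[0,0,4],1]]') | grep -v rot
python3 -c "
from h import *
go([.5451,-.2178,.17],184)"
```

```text
time_s: 14.6
position: [0.5452, -0.2181, 0.1425]
force: [-1.4, 1.9, 6.3]
opening: 0.184
time_s: 14.93
position: [0.5451, -0.2181, 0.1422]
force: [0.6, 1.6, 4.9]
opening: 0.183
time_s: 15.27
position: [0.5445, -0.2179, 0.1412]
force: [0.2, 1.3, 0.6]
opening: 0.183
shift [ -0.5   0.3 -28.8] turn [ 3.000e-02 -2.000e-02 -2.395e+01] t 15.2667 J6 -102.7902349778454 F [0.2 1.3 0.6] M [ 0.32 -0.2  -0.05]
```

Force fell and z dropped at about 20–24° of turn, so it is entering the socket. Lowering gently.

```bash
(python3 -m jog '[[[0,0,1],[0,0,0],1],[[0,0,1],[0,0,0],1],[[0,0,1],[0,0,0],1]]'; python3 -m jog '[[[0,0,1],[0,0,0],1],[[0,0,1],[0,0,0],1],[[0,0,1],[0,0,0],1]]') | grep -v rot
python3 -c "
from h import *
go([.5451,-.2178,.17],184)"
```

```text
time_s: 15.52
position: [0.5445, -0.2179, 0.1403]
force: [0.7, 1.2, -1.8]
opening: 0.176
time_s: 15.77
position: [0.5445, -0.218, 0.1396]
force: [1.0, 2.7, -1.6]
opening: 0.18
shift [ -0.5   0.4 -30.4] turn [ 2.000e-02 -1.000e-02 -2.393e+01] t 15.7667 J6 -102.80536540925245 F [ 1.   2.7 -1.6] M [ 0.46 -0.28 -0.07]
```

```bash
(python3 -m jog '[[[0,0,1],[0,0,0],1],[[0,0,2],[0,0,0],1],[[0,0,2],[0,0,0],1]]'; python3 -m jog '[[[0,0,1],[0,0,0],1],[[0,0,2],[0,0,0],1],[[0,0,2],[0,0,0],1]]'; python3 -m jog '[[[0,0,1],[0,0,0],1],[[0,0,1.5],[0,0,0],1],[[0,0,1.5],[0,0,0],1]]') | grep -v rot
python3 -c "
from h import *
go([.5451,-.2178,.17],184)"
```

```text
time_s: 16.02
position: [0.5446, -0.2181, 0.1379]
force: [0.4, 1.4, 2.5]
opening: 0.182
time_s: 16.27
position: [0.5448, -0.2181, 0.136]
force: [0.6, 3.5, 5.1]
opening: 0.186
time_s: 16.52
position: [0.5448, -0.2182, 0.1346]
force: [-0.0, 2.9, 4.9]
opening: 0.183
shift [ -0.2   0.5 -35.4] turn [ -0.     0.03 -23.94] t 16.5167 J6 -102.79754340935231 F [-0.   2.9  4.9] M [ 0.74 -0.11 -0.05]
```

```bash
(python3 -m jog '[[[0.1,0.4,0],[0,0,1],1],[[0.1,0.4,1],[0,0,1],1],[[0.1,0.4,1],[0,0,1],1]]'; python3 -m jog '[[[0,0,0.7],[0,0,0],1],[[0,0,0.7],[0,0,0],1],[[0,0,0.7],[0,0,0],1]]'; python3 -m jog '[[[0,0,0.7],[0,0,0],1],[[0,0,0.7],[0,0,0],1],[[0,0,0.7],[0,0,0],1]]') | grep -v rot
python3 -c "
from h import *
go([.5451,-.2178,.17],184)"
```

```text
time_s: 16.77
position: [0.5446, -0.2178, 0.1329]
force: [-0.1, 1.6, 0.8]
opening: 0.174
time_s: 17.02
position: [0.5448, -0.2179, 0.1328]
force: [0.2, 2.4, 4.0]
opening: 0.18
time_s: 17.27
position: [0.545, -0.218, 0.1328]
force: [-0.1, 1.8, 7.7]
opening: 0.18
shift [ -0.1   0.2 -37.2] turn [ -0.04   0.06 -24.92] t 17.2667 J6 -101.76839506946982 F [-0.1  1.8  7.7] M [ 0.58  0.06 -0.01]
```

Fully home: z = 0.1328, exactly 10 mm below first contact. Next is tightening clockwise while watching the moment.

```bash
cat > m.py <<'E'
from h import *
s=bot.read_state(); R=np.array(s['tcp_rot']); print('t %.2f z %.4f yaw %.2f F %s M %s'%(s['time_s'],s['position'][2],np.degrees(np.arctan2(R[1,0],R[0,0])),np.round(s['force'],1),np.round(s['moment'],3)))
E
python3 m.py
python3 -m jog '[[[0,0,-0.8],[0,0,1],1],[[0,0,-0.8],[0,0,2],1],[[0,0,-0.8],[0,0,3],1],[[0,0,-0.8],[0,0,3],1]]'>/dev/null; python3 m.py
python3 -m jog '[[[0,0,0],[0,0,1],1],[[0,0,0],[0,0,2],1],[[0,0,0],[0,0,3],1],[[0,0,0],[0,0,3],1]]' >/dev/null; python3 m.py
python3 -m jog '[[[0,0,0],[0,0,1],1],[[0,0,0],[0,0,2],1],[[0,0,0],[0,0,3],1],[[0,0,0],[0,0,3],1]]' >/dev/null; python3 m.py
```

```text
t 17.27 z 0.1328 yaw 159.08 F [-0.1  1.8  7.7] M [ 0.582  0.056 -0.014]
t 17.60 z 0.1328 yaw 156.03 F [0.  1.7 5.4] M [ 0.372 -0.067  0.027]
t 17.93 z 0.1329 yaw 153.04 F [ 0.9 -0.   5.2] M [ 0.296 -0.037 -0.009]
t 18.27 z 0.1328 yaw 150.04 F [0.6 0.3 6. ] M [ 0.289 -0.079  0.036]
```

```bash
python3 -m jog '[[[0,0,-0.3],[0,0,1],1],[[0,0,-0.3],[0,0,2],1],[[0,0,-0.3],[0,0,3],1],[[0,0,-0.3],[0,0,3],1]]'>/dev/null; python3 m.py
python3 -m jog '[[[0,0,0],[0,0,1],1],[[0,0,0],[0,0,2],1],[[0,0,0],[0,0,3],1],[[0,0,0],[0,0,3],1]]' >/dev/null; python3 m.py
python3 -m jog '[[[0,0,0],[0,0,1],1],[[0,0,0],[0,0,2],1],[[0,0,0],[0,0,2],1],[[0,0,0],[0,0,2],1]]' >/dev/null; python3 m.py
python3 -m jog '[[[0,0,0],[0,0,1],1],[[0,0,0],[0,0,2],1],[[0,0,0],[0,0,2],1],[[0,0,0],[0,0,2],1]]' >/dev/null; python3 m.py
```

```text
t 18.60 z 0.1329 yaw 147.02 F [0.2 1.3 3.8] M [ 0.217 -0.179  0.064]
t 18.93 z 0.1329 yaw 144.02 F [0.3 1.7 2.4] M [ 0.194 -0.168  0.058]
t 19.27 z 0.1329 yaw 142.06 F [1.  0.9 2.9] M [ 0.242 -0.219  0.101]
t 19.60 z 0.1329 yaw 140.06 F [0.4 0.2 2.5] M [ 0.177 -0.305  0.048]
```

```bash
python3 -m jog '[[[0,0,0],[0,0,1],1],[[0,0,0],[0,0,2],1],[[0,0,0],[0,0,2],1],[[0,0,0],[0,0,2],1]]' >/dev/null; python3 m.py
python3 -m jog '[[[0,0,0],[0,0,1],1],[[0,0,0],[0,0,2],1],[[0,0,0],[0,0,2],1],[[0,0,0],[0,0,2],1]]' >/dev/null; python3 m.py
python3 -m jog '[[[0,0,0],[0,0,1],1],[[0,0,0],[0,0,2],1],[[0,0,0],[0,0,2],1],[[0,0,0],[0,0,2],1]]' >/dev/null; python3 m.py
```

```text
t 19.93 z 0.1329 yaw 138.06 F [1.8 1.  1.7] M [ 0.237 -0.291  0.075]
t 20.27 z 0.1329 yaw 136.06 F [1.4 1.2 1.8] M [ 0.243 -0.304  0.101]
t 20.60 z 0.1329 yaw 134.06 F [1.4 1.5 2. ] M [ 0.23  -0.294  0.123]
```

```bash
python3 -m jog '[[[0,0,0],[0,0,1],1],[[0,0,0],[0,0,2],1],[[0,0,0],[0,0,2],1],[[0,0,0],[0,0,2],1]]' >/dev/null; python3 m.py
python3 -m jog '[[[0,0,0],[0,0,1],1],[[0,0,0],[0,0,1],1],[[0,0,0],[0,0,1],1]]' >/dev/null; python3 m.py
```

```text
t 20.93 z 0.1329 yaw 132.06 F [1.2 1.3 1.1] M [ 0.211 -0.336  0.03 ]
t 21.18 z 0.1329 yaw 131.06 F [1.1 0.6 1.4] M [ 0.232 -0.309  0.111]
```

```bash
python3 -m jog '[[[0,0,0],[0,0,1],1],[[0,0,0],[0,0,1.5],1],[[0,0,0],[0,0,1.5],1]]' >/dev/null; python3 m.py
python3 -m jog '[[[0,0,0],[0,0,1],1],[[0,0,0],[0,0,1.5],1],[[0,0,0],[0,0,1.5],1]]' >/dev/null; python3 m.py
```

```text
t 21.43 z 0.1329 yaw 129.53 F [ 1.4  1.6 -0. ] M [ 0.197 -0.313  0.089]
t 21.68 z 0.1329 yaw 128.03 F [1.3 1.6 0.7] M [ 0.233 -0.312  0.073]
```

```bash
python3 -m jog '[[[0,0,0],[0,0,1],1],[[0,0,0],[0,0,1.5],1],[[0,0,0],[0,0,1.5],1]]' >/dev/null; python3 m.py
python3 -m jog '[[[0,0,0],[0,0,1],1],[[0,0,0],[0,0,1],1],[[0,0,0],[0,0,1],1]]' >/dev/null; python3 m.py
```

```text
t 21.93 z 0.1329 yaw 126.53 F [1.8 0.2 0.7] M [ 0.249 -0.268  0.043]
t 22.18 z 0.1329 yaw 125.56 F [ 1.3  1.1 -0.3] M [ 0.218 -0.311  0.062]
```

```bash
python3 -m jog '[[[0,0,0.2],[0,0,1],1],[[0,0,0.2],[0,0,1],1],[[0,0,0.2],[0,0,1],1]]' >/dev/null; python3 m.py
python3 -m jog '[[[0,0,0],[0,0,1],1],[[0,0,0],[0,0,1],1],[[0,0,0],[0,0,1],1]]' >/dev/null; python3 m.py
python3 -m jog '[[[0,0,0],[0,0,1],1],[[0,0,0],[0,0,1],1],[[0,0,0],[0,0,1],1]]' >/dev/null; python3 m.py
```

```text
t 22.43 z 0.1329 yaw 124.56 F [0.8 1.  2. ] M [ 0.253 -0.285  0.081]
t 22.68 z 0.1329 yaw 123.56 F [0.1 0.8 2.4] M [ 0.265 -0.251  0.063]
t 22.93 z 0.1329 yaw 122.56 F [1.6 1.1 2.8] M [ 0.273 -0.255  0.059]
```

```bash
python3 -m jog '[[[0,0,0],[0,0,1],1],[[0,0,0],[0,0,1],1],[[0,0,0],[0,0,1],1]]' >/dev/null; python3 m.py
python3 -m jog '[[[0,0,0],[0,0,1],1],[[0,0,0],[0,0,1],1],[[0,0,0],[0,0,1],1]]' >/dev/null; python3 m.py
```

```text
t 23.18 z 0.1329 yaw 121.57 F [1.3 1.5 3.2] M [ 0.317 -0.18   0.004]
t 23.43 z 0.1329 yaw 120.56 F [2.  0.4 4. ] M [ 0.261 -0.227  0.06 ]
```

```bash
python3 -m jog '[[[0,0,0],[0,0,1],1],[[0,0,0],[0,0,1],1],[[0,0,0],[0,0,1],1]]' >/dev/null; python3 m.py
python3 -m jog '[[[0,0,0],[0,0,1],1],[[0,0,0],[0,0,1],1],[[0,0,0],[0,0,1],1]]' >/dev/null; python3 m.py
```

```text
t 23.68 z 0.1329 yaw 119.56 F [1.  1.3 4.2] M [ 0.202 -0.245  0.073]
t 23.93 z 0.1328 yaw 118.56 F [0.7 1.5 5. ] M [ 0.252 -0.188  0.052]
```

```bash
python3 -m jog '[[[0,0,0],[0,0,1],1],[[0,0,0],[0,0,1],1],[[0,0,0],[0,0,1],1]]' >/dev/null; python3 m.py
python3 -m jog '[[[0,0,0],[0,0,1],1],[[0,0,0],[0,0,1],1],[[0,0,0],[0,0,1],1]]' >/dev/null; python3 m.py
```

```text
t 24.18 z 0.1329 yaw 117.56 F [1.2 0.4 4.6] M [ 0.21  -0.217  0.038]
t 24.43 z 0.1329 yaw 116.52 F [1.7 1.7 5.2] M [ 0.284 -0.2    0.05 ]
```

```bash
python3 -m jog '[[[0,0,-0.2],[0,0,1],1],[[0,0,-0.2],[0,0,1],1],[[0,0,-0.2],[0,0,1],1]]' >/dev/null; python3 m.py
python3 -m jog '[[[0,0,0],[0,0,1],1],[[0,0,0],[0,0,1],1],[[0,0,0],[0,0,1],1]]' >/dev/null; python3 m.py
```

```text
t 24.68 z 0.1329 yaw 115.55 F [1.3 0.7 3.5] M [ 0.272 -0.329  0.052]
t 24.93 z 0.1329 yaw 114.55 F [1.3 0.4 3. ] M [ 0.267 -0.298  0.052]
```

```bash
python3 -m jog '[[[0,0,0],[0,0,1],1],[[0,0,0],[0,0,1],1],[[0,0,0],[0,0,1],1]]' >/dev/null; python3 m.py
python3 -m jog '[[[0,0,0],[0,0,1],1],[[0,0,0],[0,0,1],1],[[0,0,0],[0,0,1],1]]' >/dev/null; python3 m.py
```

```text
t 25.18 z 0.1329 yaw 113.57 F [1.1 1.2 4.1] M [ 0.211 -0.362  0.17 ]
t 25.43 z 0.1329 yaw 112.58 F [1.  1.3 1.9] M [ 0.12  -0.298  0.22 ]
```

The torque is climbing, so the stop is reached. I'll hold still to average out the noise.

```bash
for i in 1 2 3; do python3 -m jog '[[[0,0,0],[0,0,0],1]]' >/dev/null; python3 m.py; done
```

```text
t 25.52 z 0.1329 yaw 112.58 F [1.7 0.5 2.9] M [ 0.181 -0.259  0.262]
t 25.60 z 0.1329 yaw 112.58 F [1.5 1.8 2.2] M [ 0.144 -0.352  0.193]
t 25.68 z 0.1329 yaw 112.58 F [1.3 1.9 2.3] M [ 0.151 -0.341  0.246]
```

Average is about 0.23 N m, which is snug. Next: ease back 1.5° (inside the hex play) to unwind, open, check, and retreat straight up.

```bash
python3 -m jog '[[[0,0,-0.2],[0,0,-0.5],1],[[0,0,-0.2],[0,0,-1],1],[[0,0,-0.2],[0,0,-1.5],1],[[0,0,-0.2],[0,0,-1.5],1]]'>/dev/null; python3 m.py
python3 -m jog '[[[0,0,0],[0,0,0],0.4],[[0,0,0],[0,0,0],0.4],[[0,0,0],[0,0,0],0.4],[[0,0,0],[0,0,0],0.4],[[0,0,0],[0,0,0],0.4],[[0,0,0],[0,0,0],0.4],[[0,0,0],[0,0,0],0.4],[[0,0,0],[0,0,0],0.4],[[0,0,0],[0,0,0],0.4],[[0,0,0],[0,0,0],0.4]]'; python3 m.py
```

```text
t 26.02 z 0.1329 yaw 114.07 F [0.9 1.1 1.1] M [ 0.138 -0.403  0.052]
time_s: 26.85
position: [0.5446, -0.2177, 0.1332]
tcp_rot: [[-0.408, 0.913, -0.0], [0.913, 0.408, 0.0], [0.0, -0.0, -1.0]]
force: [-0.8, 0.4, 0.1]
opening: 0.599
t 26.85 z 0.1332 yaw 114.07 F [-0.8  0.4  0.1] M [-0.065 -0.007 -0.023]
```

```bash
python3 -m jog '[[[0,0,-8],[0,0,0],0.4],[[0,0,-20],[0,0,0],0.4],[[0,0,-45],[0,0,0],0.4],[[0,0,-75],[0,0,0],0.4],[[0,0,-105],[0,0,0],0.4],[[0,0,-120],[0,0,0],0.4],[[0,0,-120],[0,0,0],0.4],[[0,0,-120],[0,0,0],0.4]]'
python3 - <<'E'
from h import *
s=vision.capture('scene')[:,:,::-1]; w=vision.capture('wrist')[:,:,::-1]; c=cam('wrist'); cs=cam('scene')
for h in(.173,.181,.191): print(h,proj(cs,[.5446,-.2177,h]).round(1),proj(c,[.5446,-.2177,h]).round(1))
a=cv2.resize(s[60:310,100:320],(528,600)); cv2.imwrite('pics/end.png',np.hstack([a,cv2.resize(w[100:420,170:315],(272,600))])[:, :800])
E
```

```text
time_s: 27.52
position: [0.545, -0.2179, 0.2544]
tcp_rot: [[-0.408, 0.913, 0.002], [0.913, 0.408, -0.001], [-0.002, 0.001, -1.0]]
force: [-0.1, 0.5, -0.4]
opening: 0.595
0.173 [218.4 128.7] [280.6 206.9]
0.181 [218.2 125.9] [280.6 209.6]
0.191 [217.9 122.3] [280.6 213.3]
```

View pics/end.png

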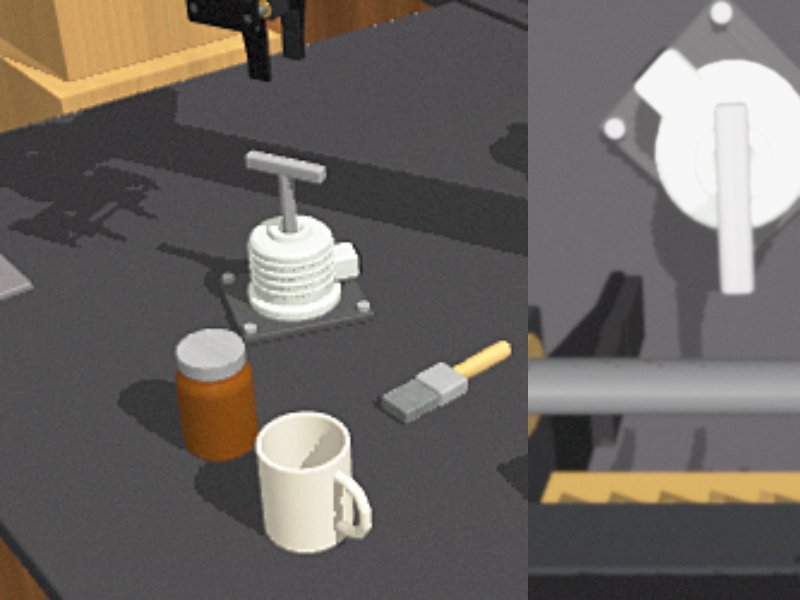

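The key stands upright. The bar's middle is at scene (219,129) against (218.4,128.7) predicted for fully home. Mug, jar and brush look untouched and the gripper is clear, so I'm handing in.

```bash
python3 -m jog '[[[0,0,0],[0,0,0],0.4],[[0,0,0],[0,0,0],0.4],[[0,0,0],[0,0,0],0.4]]' | head -1; python3 -c "
from rig import bot
print(bot.hand_in())"
```

```text
time_s: 27.87
the job is handed in; nothing more can be done
None
```

The clamp screw is snug against its stop, and the steel key is standing upright and fully home in it. I handed the job in at about 28 s of the 67 s allowed.

- **Finding the socket:** I lowered the key into the well with about 5–8 N of contact, turning it clockwise. It began to drop in after about 20–24° of turn and then went exactly 10 mm, to fully home.
- **Tightening:** The screw turned at about 0.06 N m until the torque climbed at the stop. I stopped there, with held readings of 0.19–0.26 N m (about 0.23 on average). I then eased back 1.5° to unwind the key before letting go.
- **Last checks:** The final picture shows the bar's middle at (219,129); fully home predicts (218.4,128.7). The gripper is clear, with no force on it beyond noise. The mug, jar and brush look untouched by eye; I did not measure their positions again.

**What failed or disagreed**
- **First grasp:** It closed on nothing. The pictures put the finger ends about 20 mm above the reported TCP. I went lower, and the key had not moved.
- **Well position:** My first estimate from the top camera was about 5 mm off the close wrist-camera one. I used the wrist one, and the key went into the bore with almost no side force.

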